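Set the gel imager's filter changer to its third click and take the exposure

TASK

On the gel imager, push the filter-changer lever along its slot from its parked end, counting the clicks as you feel them, and stop at the third click without ever running on past it. With the filter seated there, press the exposure button on its separate bench housing all the way down and let it come back up. Only push with the fingertips: do not pinch the lever between the fingers, and leave everything else on the bench where it stands.

Things in the scene. Friction and masses are not known exactly. Their poses are not given: they have to be found in the camera images.
- imager: gel imager: cream instrument 240 mm deep (own x) x 300 mm wide (own y), fixed to the bench. Origin: centre of its underside; z up. Front deck (own x -120 to -15 mm): flat, 75 mm above the bench, bare but for the lever and its slot, which runs along own y at own x = -75 mm. Behind it (x -15 to +120 mm) a raised deck with an amber window, 100 mm above the bench.
- lever_top (a point): centre of the top face of the filter-changer lever, an upright black block 26 mm (imager's x) x 18 mm (imager's y) whose top is 38 mm above the front deck (113 mm above the bench) and whose lower edge is 4 mm above the deck. Axes parallel to the imager's. From its parked end it slides along the imager's +y (towards the robot's left).
- filter_lever (a joint): travel of the lever along the imager's +y, m: 0 at the parked end (lever centre at imager y = -85 mm), 0.110 at the far stop. It starts anywhere from 0 to 0.022 and slides freely (rub about 0.5 N) to 0.025. Then five unmarked sprung detents 16 mm apart, seated at 0.042, 0.058, 0.074 (the third), 0.090 and 0.106, with a crest 8 mm before each.
- lever_trailing: the half of the lever block on the parked (imager's -y) side, whose flank is pushed; 26 x 9 x 34 mm. Origin: 38 mm under lever_top. Feel: leaving a notch takes about 8 N, fading to nothing at the crest (where it can balance); 1 mm past it the lever jumps up to 8 mm ahead of the finger, seats itself and the force falls to nothing: a click. Pushed slowly (30 mm/s) it skips no notch.
- lever_leading: the other half of the lever block, on the imager's +y side; same size, same origin. Fingers bearing on both halves at once count as a pinch.
- shutter_top (a point): centre of the top of the exposure button: a round grey cap 36 mm across, top 22 mm above the bench, in a white round housing 52 mm across and 12 mm high that stands alone, fixed to the bench, to the left or the right of the imager. z up.
- shutter (a joint): travel of the exposure button downwards, m: 0 up, 0.006 fully down; a spring returns it; fully down takes about 8 N.
- tip_box: pipette-tip box, white with a yellowish lid, 87 x 122 x 67 mm; origin: centre of its underside; loose, to be left alone
- well_plate: flat white 96-well plate, 85 x 127 x 14 mm; origin: centre of its underside; loose, to be left alone
- pipette: white hand pipette lying on the bench, 250 mm long, 26 mm thick, along its own x; origin under its middle; loose, to be left alone
- loupe: dark upright cylinder 38 mm across, 24 mm high, standing on the imager's raised rear deck; origin: centre of its underside; loose, to be left alone
- kit_box: closed blue carton 100 x 140 x 90 mm; origin: centre of its underside; loose, to be left alone
- tube_rack: grey tube rack 70 x 190 mm, 44 mm high; origin: centre of its underside; loose, to be left alone
- buffer_bottle: bottle 66 mm across, 150 mm high; origin: centre of its underside; loose, to be left alone

How it is judged (in metres and radians):
On the way, in this order (a step that is already met when the one before it is completed fails the run):
1. the lever rests in its third detent (value of joint filter_lever between 0.07 and 0.078 m and velocity of joint filter_lever below 0.01 m/s), for 0.3 s.
2. the exposure button is pressed down (value of joint shutter above 0.0045 m), for 0.05 s.
At the end, for the whole second after the job is handed in: the lever sits in its third detent (joint within 4 mm of 0.074), the button is up again (less than 1.5 mm down), and every loose thing is within 20 mm of where it stood (value of joint filter_lever between 0.07 and 0.078 m and value of joint shutter below 0.0015 m and distance of each of tip_box, well_plate, pipette, loupe, kit_box, tube_rack, buffer_bottle from where it was at the start of the episode below 0.02 m); the robot touches nothing.
It fails at once if the lever runs past the third detent (more than 10 mm beyond it, over the next crest) (value of joint filter_lever above 0.084 m).
It fails at once if the exposure button is pressed while the lever is not in the third detent (value of joint shutter above 0.003 m and not (value of joint filter_lever between 0.07 and 0.078 m)).
It fails at once if the lever is pinched: the fingers bear on both of its halves at once (contact force between the fingers and lever_trailing above 0.5 N and contact force between the fingers and lever_leading above 0.5 N).
It fails at once if a loose thing on the bench or the imager is shoved or lifted more than 20 mm from its place (distance of any of tip_box, well_plate, pipette, loupe, kit_box, tube_rack, buffer_bottle from where it was at the start of the episode above 0.02 m).
It also fails if it takes over 64 s, if anything falls off the work surface, if the arm or the gripper's body presses on something with over 40 N, if the wrist force passes 120 N, or if a joint passes its speed limit or range.

ROBOT

A 6-joint arm with a two-finger parallel gripper is mounted at the origin on the work surface. World frame = base frame: x ahead of the robot, y to its left, z up, the work surface at z = 0. Lengths are in m, angles in degrees, forces in N, time in s.
With the tool pointing down it reaches from about 0.35 to 0.875 m from the base axis. Payload 4.2 kg.
Tool frame: the origin (TCP) lies between the finger pads; the fingertips stand 14 mm ahead of it and the grasp point (between the pads) lies 5 mm behind it; z points along the fingers, y is the line along which they close (so a half turn about z gives the same grasp; the last joint's range is limited). The gripper opens to 87 mm and grips with 3 to 60 N. Pads are 19 mm wide; open, the fingers measure 117 mm over their backs; the gripper's body (75 mm by 190 mm) begins 51 mm behind the grasp point.
Start: joints at [-53.594, 22.042, 0.453, 0, -68.411, -14.817], TCP at [0.23, -0.581, 0.237] pointing down, gripper open.
Joint ranges: [-179.83, 179.83], [-69.29, 118.12], [-61.27, 80.66], [-181.25, 117.63], [-171.15, -9.14], [-177.46, 177.46]. Speed limits (degrees/s): [159.86, 159.86, 180, 180, 180, 180].

INTERFACE

Orientations are given as a 3x3 rotation matrix whose columns are the frame's x, y, z axes.
In Python, from station import * gives the robot as it stands. The module is installed in compiled form; this text tells all that it offers.
- The arm moves only by the tool play_rows, never from a script. Its argument "steps" is a list of rows, each an object of numbers: "ax", "ay", "az": the turn, a rotation vector about the tool's x, y, z in degrees; "dx", "dy", "dz": the shift along the tool's x, y, z in mm; "claw": the finger opening in mm, from 0 to 87. A call has 1 to 20 rows; each row shifts and turns the commanded pose from where the row before left it, along the tool's axes as they then stand; what a row does not reach is not made up. A row lasts 1/10 s, in which the tool goes at most 50 mm and 8.59 degrees, less where a joint would pass 70% of its speed; a pose out of reach is approached as far as the arm can. A call with a gripper value outside its range is refused whole. The fingers move at their own pace and stop on an object; the grip force is fixed at half the most. Time passes only in rows, so rows that do not move let the fingers close. It gives the time, the measured TCP pose, the force, the opening and the grip force at its end, in the units of the state.
- sense(): the state, without advancing time (a new reading comes with each control period).
- capture(name): name is "scene" or "top" or "wrist"; returns a dict with "frame" (480x640x3 uint8, blue, green, red), "range_z" (480x640 float32, m along the optical axis (not along the pixel's ray), 0 where there is no reading), "fx", "fy", "cx", "cy" (pixels), "xyz" and "rotation" of the camera in the world. Camera axes: x right, y down, z forward; pixel columns grow to the right and rows downward; lengths in m; the calibration is good to about 2 mm. The wrist camera is an equidistant fisheye: a pixel r from the principal point sees the ray r / f radians off the axis. A picture is of the moment at which its call begins.
- finish_job(): hands the job in; it is judged then, once.
The state is a dict: "time_s": time; "joints": joint angles; "joint_velocities": joint speeds; "effort": joint torques, N m; "tcp_pos": TCP position; "ee_rot": TCP orientation; "wrist_force": force on the tool from outside, world axes, zero at the start; "moment": the same for the moment, N m; "gripper_width": opening from 0.0 (shut) to 1.0 (fully open); "gripper_force": force on a finger pad.
Only numpy, scipy, OpenCV 4.12 (cv2) and the standard library are available. Lean on these libraries where they do the work, as an engineer would, in place of code of your own. Each camera call takes 0.05 s, during which the arm holds its last target. There are 200 camera calls.

## Working session

There is one attempt and no reset: what is moved stays moved. The work goes in short steps, Python scripts to look and compute and a tool call to move; the robot and the scene stay as the last step left them, time stands still between calls to the robot, and variables do not carry over. Pictures are saved under pics/ and viewed, at most 10 in all, crops included, and the job is handed in when it is done.

Besides the shell and the picture viewer there is one more tool, called in YAML: its name, and indented under it one key for each argument. play_rows: Moves the arm, as the interface text tells. Its arguments: {"type":"object","properties":{"steps":{"type":"array"}},"required":["steps"]}

```bash
mkdir -p pics
cat > h.py <<'E'
from station import *
import numpy as np, cv2
def cloud(c):
    z=c["range_z"]; v,u=np.mgrid[0:480,0:640]
    p=np.stack([(u-c["cx"])/c["fx"]*z,(v-c["cy"])/c["fy"]*z,z],-1)
    return p@np.array(c["rotation"]).T+np.array(c["xyz"])
E
python3 - <<'E'
from h import *
for n in("top","scene"):
    c=capture(n); cv2.imwrite(f"pics/{n}1.png",c["frame"]); np.savez(f"{n}1.npz",**c)
    print(n,c["xyz"],c["rotation"],c["fx"],(c["range_z"]>0).mean())
s=sense(); print(s["time_s"],s["tcp_pos"],s["ee_rot"],s["wrist_force"])
E
```

```text
top [ 0.46572071 -0.00404978  1.15011878] [[-1.87884558e-02 -9.92794482e-01  1.18347412e-01]
 [-9.99818703e-01  1.90222290e-02  8.45937576e-04]
 [-3.09107373e-03 -1.18310062e-01 -9.92971890e-01]] 482.5909770486978 0.9960546875
scene [ 1.10826829 -0.5138012   0.8453942 ] [[ 0.7101667   0.50463495 -0.49092446]
 [ 0.70397413 -0.51804817  0.48584618]
 [-0.00914755 -0.6906299  -0.72315051]] 499.0606082982048 0.9959505208333334
0.1 [ 0.22979523 -0.58068947  0.2355882 ] [[-9.29908763e-01 -3.67789443e-01 -7.86344618e-04]
 [-3.67790273e-01  9.29907126e-01  1.74679743e-03]
 [ 8.87738102e-05  1.91357214e-03 -9.99998165e-01]] [-0.05627899 -0.3737386  -0.35319857]
```

View pics/top1.png

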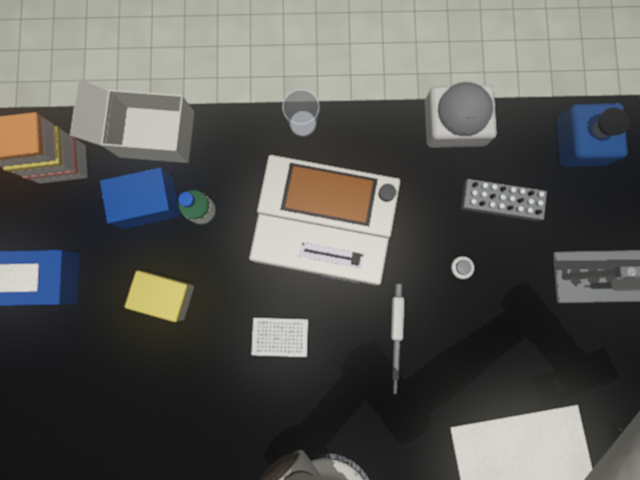

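View pics/scene1.png

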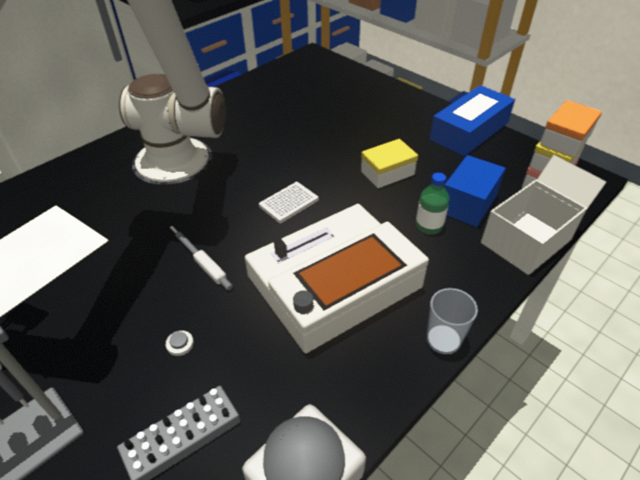

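The top view shows the imager with corners near (270,156), (400,180), (381,283) and (250,260). The lever is at (356,259), the button at (463,267), the loupe at (387,192) and the pipette around (397,320). The scene view agrees.

Run:
```python
from h import *
for n in("top","scene"):
    c=dict(np.load(n+"1.npz")); P=cloud(c); f=c["frame"].astype(int); g=f.mean(-1); h=P[...,2]
    X=P[...,0];Y=P[...,1]
    roi=(X>.25)&(X<.85)&(Y>-.25)&(Y<.3)
    for nm,lo,hi in(("front",.068,.082),("rear",.094,.107)):
        m=(roi&(h>lo)&(h<hi)).astype(np.uint8); m=cv2.morphologyEx(m,cv2.MORPH_OPEN,np.ones((5,5)))
        k,l,s,_=cv2.connectedComponentsWithStats(m); i=1+s[1:,4].argmax()
        q=P[l==i]; r=cv2.minAreaRect((q[:,:2]*1000).astype(np.float32)); print(n,nm,r,np.median(q[:,2]),cv2.boxPoints(r).round(0).tolist())
    m=roi&(g<70)&(h>.108)&(h<.118)&(X<.57)&(Y<.05)
    q=P[m]; print("lever",len(q),q.mean(0) if len(q) else 0, cv2.minAreaRect((q[:,:2]*1000).astype(np.float32)) if len(q)>3 else 0)
    m=(X>.35)&(X<.65)&(Y<-.2)&(Y>-.4)&(h>.006)&(h<.05)
    q=P[m]; print("button",len(q),cv2.minEnclosingCircle((q[:,:2]*1000).astype(np.float32)),q[:,2].max(), P[m&(h>.018)].mean(0))
    m=(X>.1)&(X<.55)&(Y<-.05)&(Y>-.22)&(h>.006)&(h<.06); q=P[m]; print("pip",q.min(0),q.max(0))
t=dict(np.load("top1.npz"))["frame"][220:300,320:490]
cv2.imwrite("pics/c.png",cv2.resize(t,None,fx=4.5,fy=4.5,interpolation=cv2.INTER_CUBIC))
```

```text
top front ((572.4296875, 5.1015777587890625), (299.9166564941406, 106.4035873413086), 77.95059204101562) 0.07517002946608575 [[489.0, -130.0], [593.0, -153.0], [656.0, 141.0], [552.0, 163.0]]
top rear ((689.2039794921875, -19.671615600585938), (299.5752868652344, 136.01467895507812), 78.31884002685547) 0.10098343469068127 [[592.0, -153.0], [725.0, -180.0], [786.0, 113.0], [653.0, 141.0]]
lever 0 0 0
button 425 ((503.31640625, -288.4555969238281), 163.49261474609375) 0.02770964629071404 [ 0.52872974 -0.33292692  0.02214767]
pip [ 0.13952156 -0.21504606  0.00600493] [ 0.54382667 -0.05086611  0.05895599]
scene front ((563.73876953125, 9.582015991210938), (300.7522888183594, 91.65301513671875), 78.83731079101562) 0.07625089888268294 [[490.0, -129.0], [580.0, -147.0], [638.0, 148.0], [548.0, 166.0]]
scene rear ((689.322021484375, -18.09130859375), (299.8433837890625, 136.7779083251953), 78.14888000488281) 0.1019106293099089 [[592.0, -151.0], [725.0, -179.0], [787.0, 115.0], [653.0, 143.0]]
lever 80 [ 0.54816247 -0.07600673  0.11293452] ((546.9605712890625, -74.7930908203125), (14.89106559753418, 28.387460708618164), 76.04740142822266)
button 514 ((482.4480895996094, -282.61114501953125), 129.0330352783203) 0.027431146040915677 [ 0.53024439 -0.331073    0.02289   ]
pip [ 0.16502769 -0.18768242  0.00613221] [ 0.54999396 -0.05007827  0.0591658 ]
```

View pics/c.png

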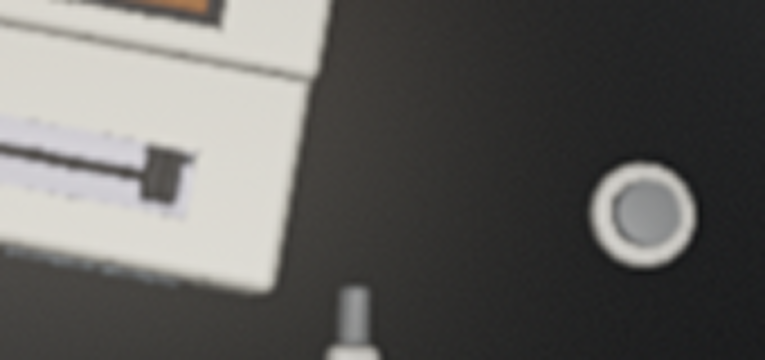

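play_rows:
  steps:
    - {"az":-8.09,"claw":0}
    - {"az":-8.09,"claw":0}
    - {"az":-8.09,"claw":0}
    - {"az":-8.09,"claw":0}
    - {"az":-8.09,"claw":0}
    - {"az":-8.09,"claw":0}
    - {"az":-8.09,"claw":0}
    - {"dx":-40,"dy":-16,"claw":0}
    - {"dx":-40,"dy":-16,"claw":0}
    - {"dx":-40,"dy":-16,"claw":0}
    - {"dx":-40,"dy":-16,"claw":0}
    - {"dx":-40,"dy":-16,"claw":0}
    - {"dx":-40,"dy":-16,"claw":0}
    - {"dx":-40,"dy":-16,"claw":0}
    - {"dx":-40,"dy":-16,"claw":0}
    - {"dx":-40,"dy":-16,"claw":0}
    - {"dx":-40,"dy":-16,"claw":0}
    - {"dx":-40,"dy":-16,"claw":0}
    - {"dx":-40,"dy":-16,"claw":0}
    - {"claw":0}

```text
invalid input at $.steps[0]: expected keys ax, ay, az, dx, dy, dz, claw
```

```bash
cat >> h.py <<'E'
C=np.array([.638,-.0085]);th=np.radians(-11.8);EX=np.array([np.cos(th),np.sin(th)]);EY=np.array([-np.sin(th),np.cos(th)])
def own(p): d=np.array(p)[:2]-C; return (d@EX*1000).round(1),(d@EY*1000).round(1)
E
python3 - <<'E'
from h import *
s=sense(); print(s["time_s"],s["tcp_pos"],np.array(s["ee_rot"]).round(3).tolist(),s["wrist_force"],s["gripper_width"],own(s["tcp_pos"]))
c=capture("wrist"); cv2.imwrite("pics/w1.png",c["frame"])
E
```

```text
0.1 [ 0.22979523 -0.58068947  0.2355882 ] [[-0.93, -0.368, -0.001], [-0.368, 0.93, 0.002], [0.0, 0.002, -1.0]] [-0.05627899 -0.3737386  -0.35319857] 1.0012365043482592 (np.float64(-282.6), np.float64(-643.6))
```

View pics/w1.png

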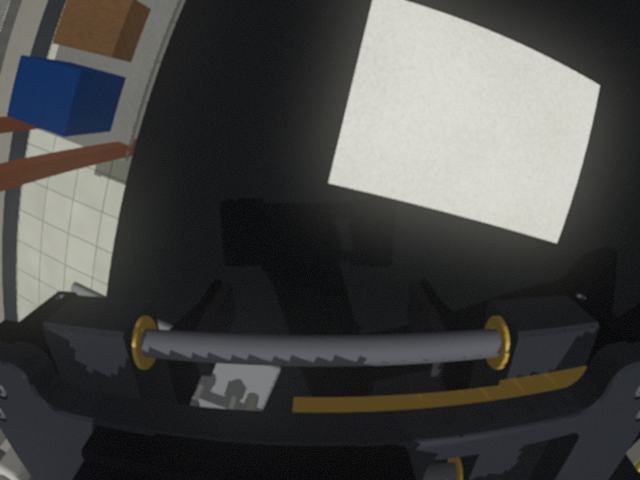

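The wrist camera shows a sheet of paper and the gripper linkage, nothing useful yet. The move was refused because every row needs all the keys, so I'm resending it.

play_rows:
  steps:
    - {"ax":0,"ay":0,"az":-8.09,"dx":0,"dy":0,"dz":0,"claw":0}
    - {"ax":0,"ay":0,"az":-8.09,"dx":0,"dy":0,"dz":0,"claw":0}
    - {"ax":0,"ay":0,"az":-8.09,"dx":0,"dy":0,"dz":0,"claw":0}
    - {"ax":0,"ay":0,"az":-8.09,"dx":0,"dy":0,"dz":0,"claw":0}
    - {"ax":0,"ay":0,"az":-8.09,"dx":0,"dy":0,"dz":0,"claw":0}
    - {"ax":0,"ay":0,"az":-8.09,"dx":0,"dy":0,"dz":0,"claw":0}
    - {"ax":0,"ay":0,"az":-8.09,"dx":0,"dy":0,"dz":0,"claw":0}
    - {"ax":0,"ay":0,"az":0,"dx":-40,"dy":-16,"dz":0,"claw":0}
    - {"ax":0,"ay":0,"az":0,"dx":-40,"dy":-16,"dz":0,"claw":0}
    - {"ax":0,"ay":0,"az":0,"dx":-40,"dy":-16,"dz":0,"claw":0}
    - {"ax":0,"ay":0,"az":0,"dx":-40,"dy":-16,"dz":0,"claw":0}
    - {"ax":0,"ay":0,"az":0,"dx":-40,"dy":-16,"dz":0,"claw":0}
    - {"ax":0,"ay":0,"az":0,"dx":-40,"dy":-16,"dz":0,"claw":0}
    - {"ax":0,"ay":0,"az":0,"dx":-40,"dy":-16,"dz":0,"claw":0}
    - {"ax":0,"ay":0,"az":0,"dx":-40,"dy":-16,"dz":0,"claw":0}
    - {"ax":0,"ay":0,"az":0,"dx":-40,"dy":-16,"dz":0,"claw":0}
    - {"ax":0,"ay":0,"az":0,"dx":-40,"dy":-16,"dz":0,"claw":0}
    - {"ax":0,"ay":0,"az":0,"dx":-40,"dy":-16,"dz":0,"claw":0}
    - {"ax":0,"ay":0,"az":0,"dx":-40,"dy":-16,"dz":0,"claw":0}
    - {"ax":0,"ay":0,"az":0,"dx":0,"dy":0,"dz":0,"claw":0}

```text
time_s: 2.15
tcp_pos: [0.5182, -0.147, 0.2361]
ee_rot: [[-0.199, -0.98, 0.001], [-0.98, 0.199, 0.0], [-0.0, -0.0, -1.0]]
wrist_force: [-0.7, -0.5, -0.3]
gripper_width: 0.005
gripper_force: 0.0
```

Run:
```python
from h import *
s=sense(); print(s["time_s"],s["tcp_pos"],np.array(s["ee_rot"]).round(3).tolist(),s["wrist_force"],s["gripper_width"],own(s["tcp_pos"]))
c=capture("wrist"); cv2.imwrite("pics/w2.png",c["frame"])
```

```text
2.15 [ 0.51824358 -0.14695958  0.23612253] [[-0.199, -0.98, 0.001], [-0.98, 0.199, 0.0], [-0.0, -0.0, -1.0]] [-0.73684206 -0.54455991 -0.25867527] 0.00495599614985281 (np.float64(-88.9), np.float64(-160.0))
```

View pics/w2.png

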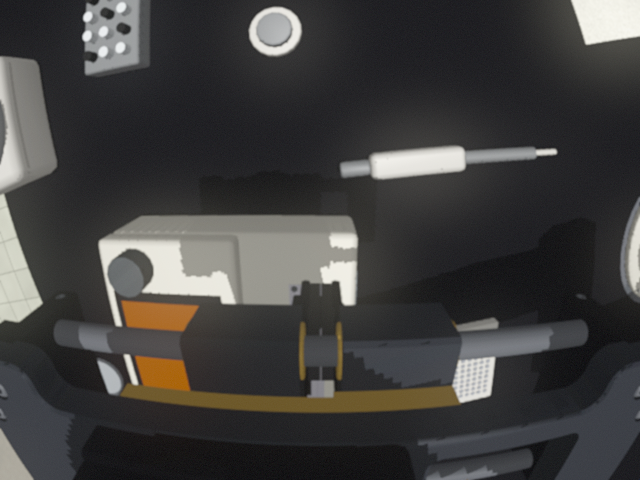

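The wrist view shows the imager below, the loupe at (130,273), the button at (275,30) and the pipette around (430,160). The closed fingers, near (320,310), are just over the deck edge. Next I go down beside the lever on its parked side.

play_rows:
  steps:
    - {"ax":0,"ay":0,"az":0,"dx":-40,"dy":-14,"dz":0,"claw":0}
    - {"ax":0,"ay":0,"az":0,"dx":0,"dy":0,"dz":30,"claw":0}
    - {"ax":0,"ay":0,"az":0,"dx":0,"dy":0,"dz":30,"claw":0}
    - {"ax":0,"ay":0,"az":0,"dx":0,"dy":0,"dz":30,"claw":0}
    - {"ax":0,"ay":0,"az":0,"dx":0,"dy":0,"dz":22,"claw":0}
    - {"ax":0,"ay":0,"az":0,"dx":0,"dy":0,"dz":20,"claw":0}
    - {"ax":0,"ay":0,"az":0,"dx":0,"dy":0,"dz":0,"claw":0}
    - {"ax":0,"ay":0,"az":0,"dx":0,"dy":0,"dz":0,"claw":0}

```text
time_s: 3.0
tcp_pos: [0.5376, -0.1149, 0.1048]
ee_rot: [[-0.205, -0.979, -0.0], [-0.979, 0.205, -0.0], [0.001, 0.0, -1.0]]
wrist_force: [-0.1, -0.4, 1.0]
gripper_width: 0.003
gripper_force: 0.0
```

```bash
cat >> h.py <<'E'
def look(save=None):
    s=sense(); c=capture("scene"); P=cloud(c); g=c["frame"].mean(-1); h=P[...,2]
    o=(P[...,:2]-C); x=o@EX*1000; y=o@EY*1000
    m=(g<70)&(h>.109)&(h<.117)&(abs(x+75)<16)&(y>-115)&(y<50)
    print(s["time_s"],own(s["tcp_pos"]),s["tcp_pos"][2].round(4),"Fy",(s["wrist_force"][:2]@EY).round(2),"F",np.round(s["wrist_force"],1),
      "lever n",m.sum(),"x",np.percentile(x[m],[2,50,98]).round(1) if m.sum() else 0,"y",np.percentile(y[m],[2,50,98]).round(1) if m.sum() else 0)
    if save: cv2.imwrite(save,c["frame"][160:340,200:440].repeat(3,0).repeat(3,1))
E
python3 -c "from h import *;look('pics/s2.png')"
```

```text
3.0 (np.float64(-76.5), np.float64(-124.7)) 0.1048 Fy -0.42 F [-0.1 -0.4  1. ] lever n 0 x 0 y 0
```

View pics/s2.png

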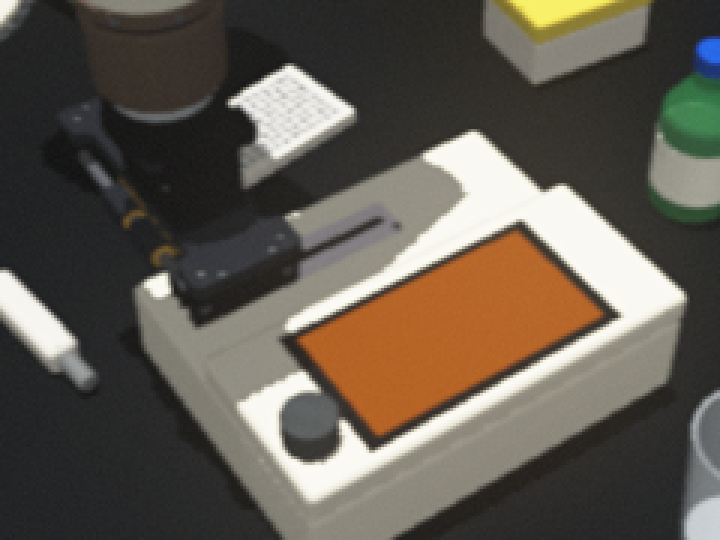

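The gripper hides the lever in this view (fingers around pixel (230,270) in the crop), so I'll go by force and TCP position. First I advance through the free travel.

play_rows:
  steps:
    - {"ax":0,"ay":0,"az":0,"dx":-3,"dy":0,"dz":0,"claw":0}
    - {"ax":0,"ay":0,"az":0,"dx":-3,"dy":0,"dz":0,"claw":0}
    - {"ax":0,"ay":0,"az":0,"dx":-3,"dy":0,"dz":0,"claw":0}
    - {"ax":0,"ay":0,"az":0,"dx":-3,"dy":0,"dz":0,"claw":0}
    - {"ax":0,"ay":0,"az":0,"dx":-3,"dy":0,"dz":0,"claw":0}
    - {"ax":0,"ay":0,"az":0,"dx":-3,"dy":0,"dz":0,"claw":0}
    - {"ax":0,"ay":0,"az":0,"dx":-3,"dy":0,"dz":0,"claw":0}
    - {"ax":0,"ay":0,"az":0,"dx":-3,"dy":0,"dz":0,"claw":0}
    - {"ax":0,"ay":0,"az":0,"dx":-3,"dy":0,"dz":0,"claw":0}
    - {"ax":0,"ay":0,"az":0,"dx":-3,"dy":0,"dz":0,"claw":0}
    - {"ax":0,"ay":0,"az":0,"dx":-3,"dy":0,"dz":0,"claw":0}
    - {"ax":0,"ay":0,"az":0,"dx":-3,"dy":0,"dz":0,"claw":0}
    - {"ax":0,"ay":0,"az":0,"dx":-3,"dy":0,"dz":0,"claw":0}

```text
time_s: 4.35
tcp_pos: [0.5459, -0.0757, 0.1046]
ee_rot: [[-0.204, -0.979, 0.0], [-0.979, 0.204, -0.0], [0.0, -0.0, -1.0]]
wrist_force: [0.0, -1.0, 0.3]
gripper_width: 0.006
gripper_force: 0.4
```

play_rows:
  steps:
    - {"ax":0,"ay":0,"az":0,"dx":-2,"dy":0,"dz":0,"claw":0}
    - {"ax":0,"ay":0,"az":0,"dx":0,"dy":0,"dz":0,"claw":0}

```text
time_s: 4.55
tcp_pos: [0.5463, -0.0736, 0.1045]
ee_rot: [[-0.204, -0.979, 0.0], [-0.979, 0.204, 0.0], [-0.0, 0.0, -1.0]]
wrist_force: [0.7, 0.6, -0.2]
gripper_width: 0.002
gripper_force: 0.0
```

play_rows:
  steps:
    - {"ax":0,"ay":0,"az":0,"dx":-2,"dy":0,"dz":0,"claw":0}
    - {"ax":0,"ay":0,"az":0,"dx":0,"dy":0,"dz":0,"claw":0}

```text
time_s: 4.75
tcp_pos: [0.5466, -0.0719, 0.1045]
ee_rot: [[-0.204, -0.979, -0.0], [-0.979, 0.204, 0.0], [-0.0, 0.0, -1.0]]
wrist_force: [-1.1, -1.4, 0.8]
gripper_width: 0.006
gripper_force: 0.0
```

play_rows:
  steps:
    - {"ax":0,"ay":0,"az":0,"dx":-2,"dy":0,"dz":0,"claw":0}
    - {"ax":0,"ay":0,"az":0,"dx":0,"dy":0,"dz":0,"claw":0}

```text
time_s: 4.95
tcp_pos: [0.5469, -0.0701, 0.1045]
ee_rot: [[-0.204, -0.979, -0.0], [-0.979, 0.204, -0.0], [0.0, 0.0, -1.0]]
wrist_force: [-0.5, 0.3, 0.1]
gripper_width: 0.01
gripper_force: 0.3
```

```bash
python3 -c "from h import *;look()"
```

```text
4.95 (np.float64(-76.5), np.float64(-78.9)) 0.1045 Fy 0.15 F [-0.5  0.3  0.1] lever n 13 x [-82.  -74.5 -65.9] y [-88.2 -87.2 -85.2]
```

play_rows:
  steps:
    - {"ax":0,"ay":0,"az":0,"dx":-2,"dy":0,"dz":0,"claw":0}
    - {"ax":0,"ay":0,"az":0,"dx":0,"dy":0,"dz":0,"claw":0}

```text
time_s: 5.2
tcp_pos: [0.5471, -0.0691, 0.1046]
ee_rot: [[-0.204, -0.979, -0.001], [-0.979, 0.204, -0.002], [0.002, 0.001, -1.0]]
wrist_force: [-0.5, -6.1, -0.7]
gripper_width: 0.001
gripper_force: 2.6
```

play_rows:
  steps:
    - {"ax":0,"ay":0,"az":0,"dx":-2,"dy":0,"dz":0,"claw":0}
    - {"ax":0,"ay":0,"az":0,"dx":0,"dy":0,"dz":0,"claw":0}

```text
time_s: 5.4
tcp_pos: [0.5475, -0.0675, 0.1046]
ee_rot: [[-0.204, -0.979, -0.001], [-0.979, 0.204, -0.002], [0.002, 0.001, -1.0]]
wrist_force: [0.5, -6.7, -0.3]
gripper_width: 0.009
gripper_force: 3.0
```

play_rows:
  steps:
    - {"ax":0,"ay":0,"az":0,"dx":-2,"dy":0,"dz":0,"claw":0}
    - {"ax":0,"ay":0,"az":0,"dx":0,"dy":0,"dz":0,"claw":0}

```text
time_s: 5.6
tcp_pos: [0.548, -0.065, 0.1046]
ee_rot: [[-0.205, -0.979, -0.001], [-0.979, 0.205, -0.001], [0.001, 0.0, -1.0]]
wrist_force: [-0.4, -3.6, 0.1]
gripper_width: 0.004
gripper_force: 2.0
```

play_rows:
  steps:
    - {"ax":0,"ay":0,"az":0,"dx":-2,"dy":0,"dz":0,"claw":0}
    - {"ax":0,"ay":0,"az":0,"dx":0,"dy":0,"dz":0,"claw":0}

```text
time_s: 5.8
tcp_pos: [0.5488, -0.0617, 0.1045]
ee_rot: [[-0.204, -0.979, 0.001], [-0.979, 0.204, 0.001], [-0.001, -0.0, -1.0]]
wrist_force: [-0.7, -0.6, -0.2]
gripper_width: 0.01
gripper_force: 0.0
```

play_rows:
  steps:
    - {"ax":0,"ay":0,"az":0,"dx":-2,"dy":0,"dz":0,"claw":0}
    - {"ax":0,"ay":0,"az":0,"dx":0,"dy":0,"dz":0,"claw":0}

```text
time_s: 6.0
tcp_pos: [0.5493, -0.0596, 0.1046]
ee_rot: [[-0.204, -0.979, 0.001], [-0.979, 0.204, 0.001], [-0.001, -0.0, -1.0]]
wrist_force: [-0.3, -1.3, -0.8]
gripper_width: 0.006
gripper_force: 0.0
```

play_rows:
  steps:
    - {"ax":0,"ay":0,"az":0,"dx":-2,"dy":0,"dz":0,"claw":0}
    - {"ax":0,"ay":0,"az":0,"dx":0,"dy":0,"dz":0,"claw":0}

```text
time_s: 6.2
tcp_pos: [0.5496, -0.0579, 0.1046]
ee_rot: [[-0.204, -0.979, 0.0], [-0.979, 0.204, 0.0], [-0.0, -0.0, -1.0]]
wrist_force: [-1.3, -0.3, 1.8]
gripper_width: 0.005
gripper_force: 0.0
```

```bash
python3 -c "from h import *;look()"
```

```text
6.2 (np.float64(-76.4), np.float64(-66.4)) 0.1046 Fy -0.55 F [-1.3 -0.3  1.8] lever n 16 x [-84.  -70.9 -65.1] y [-75.8 -74.  -70.7]
```

Click 1 came at about TCP y -0.063, where the force rose to 6.7 N and then fell to 0. The second is due about 16 mm further on.

play_rows:
  steps:
    - {"ax":0,"ay":0,"az":0,"dx":-2,"dy":0,"dz":0,"claw":0}
    - {"ax":0,"ay":0,"az":0,"dx":0,"dy":0,"dz":0,"claw":0}

```text
time_s: 6.45
tcp_pos: [0.5499, -0.0562, 0.1046]
ee_rot: [[-0.204, -0.979, 0.0], [-0.979, 0.204, 0.0], [-0.0, -0.0, -1.0]]
wrist_force: [1.2, -0.1, -0.1]
gripper_width: 0.004
gripper_force: 0.0
```

play_rows:
  steps:
    - {"ax":0,"ay":0,"az":0,"dx":-2,"dy":0,"dz":0,"claw":0}
    - {"ax":0,"ay":0,"az":0,"dx":0,"dy":0,"dz":0,"claw":0}

```text
time_s: 6.65
tcp_pos: [0.5503, -0.0543, 0.1045]
ee_rot: [[-0.204, -0.979, -0.0], [-0.979, 0.204, -0.0], [0.0, 0.0, -1.0]]
wrist_force: [0.4, 0.0, -0.5]
gripper_width: 0.004
gripper_force: 0.0
```

play_rows:
  steps:
    - {"ax":0,"ay":0,"az":0,"dx":-2,"dy":0,"dz":0,"claw":0}
    - {"ax":0,"ay":0,"az":0,"dx":0,"dy":0,"dz":0,"claw":0}

```text
time_s: 6.85
tcp_pos: [0.5504, -0.0535, 0.1046]
ee_rot: [[-0.204, -0.979, -0.001], [-0.979, 0.204, -0.002], [0.002, 0.001, -1.0]]
wrist_force: [-0.3, -5.6, 0.2]
gripper_width: 0.005
gripper_force: 2.5
```

play_rows:
  steps:
    - {"ax":0,"ay":0,"az":0,"dx":-2,"dy":0,"dz":0,"claw":0}
    - {"ax":0,"ay":0,"az":0,"dx":0,"dy":0,"dz":0,"claw":0}

```text
time_s: 7.05
tcp_pos: [0.5507, -0.052, 0.1046]
ee_rot: [[-0.204, -0.979, -0.001], [-0.979, 0.204, -0.002], [0.002, 0.001, -1.0]]
wrist_force: [0.0, -6.7, -0.2]
gripper_width: 0.003
gripper_force: 3.0
```

play_rows:
  steps:
    - {"ax":0,"ay":0,"az":0,"dx":-2,"dy":0,"dz":0,"claw":0}
    - {"ax":0,"ay":0,"az":0,"dx":0,"dy":0,"dz":0,"claw":0}

```text
time_s: 7.25
tcp_pos: [0.5513, -0.0495, 0.1046]
ee_rot: [[-0.204, -0.979, -0.001], [-0.979, 0.204, -0.001], [0.001, 0.0, -1.0]]
wrist_force: [-0.7, -3.5, -0.2]
gripper_width: 0.004
gripper_force: 2.1
```

play_rows:
  steps:
    - {"ax":0,"ay":0,"az":0,"dx":-2,"dy":0,"dz":0,"claw":0}
    - {"ax":0,"ay":0,"az":0,"dx":0,"dy":0,"dz":0,"claw":0}

```text
time_s: 7.45
tcp_pos: [0.552, -0.0462, 0.1046]
ee_rot: [[-0.204, -0.979, 0.0], [-0.979, 0.204, 0.001], [-0.001, -0.0, -1.0]]
wrist_force: [-0.3, -0.1, 0.3]
gripper_width: 0.005
gripper_force: 0.2
```

```bash
python3 -c "from h import *;look()"
```

```text
7.45 (np.float64(-76.4), np.float64(-54.5)) 0.1046 Fy -0.17 F [-0.3 -0.1  0.3] lever n 18 x [-83.7 -70.8 -65.6] y [-63.1 -61.5 -57.1]
```

Click 2 came at y -0.046, and the 16 mm spacing matches. For the third, I stop just before its crest and go on gently.

play_rows:
  steps:
    - {"ax":0,"ay":0,"az":0,"dx":-2,"dy":0,"dz":0,"claw":0}
    - {"ax":0,"ay":0,"az":0,"dx":-2,"dy":0,"dz":0,"claw":0}
    - {"ax":0,"ay":0,"az":0,"dx":0,"dy":0,"dz":0,"claw":0}

```text
time_s: 7.8
tcp_pos: [0.5529, -0.0421, 0.1045]
ee_rot: [[-0.204, -0.979, 0.0], [-0.979, 0.204, 0.0], [-0.0, -0.0, -1.0]]
wrist_force: [-0.8, 0.3, -0.2]
gripper_width: 0.005
gripper_force: 0.0
```

play_rows:
  steps:
    - {"ax":0,"ay":0,"az":0,"dx":-2,"dy":0,"dz":0,"claw":0}
    - {"ax":0,"ay":0,"az":0,"dx":-2,"dy":0,"dz":0,"claw":0}
    - {"ax":0,"ay":0,"az":0,"dx":0,"dy":0,"dz":0,"claw":0}

```text
time_s: 8.1
tcp_pos: [0.5536, -0.0386, 0.1045]
ee_rot: [[-0.204, -0.979, -0.0], [-0.979, 0.204, -0.0], [0.0, 0.0, -1.0]]
wrist_force: [-0.6, 0.6, -0.2]
gripper_width: 0.005
gripper_force: 0.0
```

play_rows:
  steps:
    - {"ax":0,"ay":0,"az":0,"dx":-2,"dy":0,"dz":0,"claw":0}
    - {"ax":0,"ay":0,"az":0,"dx":0,"dy":0,"dz":0,"claw":0}

```text
time_s: 8.3
tcp_pos: [0.5537, -0.0379, 0.1046]
ee_rot: [[-0.204, -0.979, -0.001], [-0.979, 0.204, -0.002], [0.002, 0.001, -1.0]]
wrist_force: [1.0, -4.9, 0.8]
gripper_width: 0.007
gripper_force: 2.5
```

play_rows:
  steps:
    - {"ax":0,"ay":0,"az":0,"dx":-2,"dy":0,"dz":0,"claw":0}
    - {"ax":0,"ay":0,"az":0,"dx":0,"dy":0,"dz":0,"claw":0}

```text
time_s: 8.5
tcp_pos: [0.554, -0.0363, 0.1046]
ee_rot: [[-0.204, -0.979, -0.001], [-0.979, 0.204, -0.002], [0.002, 0.001, -1.0]]
wrist_force: [1.3, -6.2, 0.4]
gripper_width: 0.002
gripper_force: 3.1
```

play_rows:
  steps:
    - {"ax":0,"ay":0,"az":0,"dx":-2,"dy":0,"dz":0,"claw":0}
    - {"ax":0,"ay":0,"az":0,"dx":0,"dy":0,"dz":0,"claw":0}

```text
time_s: 8.7
tcp_pos: [0.5545, -0.0339, 0.1046]
ee_rot: [[-0.205, -0.979, -0.001], [-0.979, 0.205, -0.001], [0.001, 0.001, -1.0]]
wrist_force: [-1.7, -4.5, 0.9]
gripper_width: 0.002
gripper_force: 2.2
```

```bash
python3 -c "from h import *;look()"
```

```text
8.7 (np.float64(-76.5), np.float64(-41.9)) 0.1046 Fy -4.77 F [-1.7 -4.5  0.9] lever n 18 x [-84.1 -73.6 -66.2] y [-51.4 -49.1 -44.7]
```

Same pattern as before. One 2 mm step should click it, plus 1 mm to be sure it's off the crest. Third contact would only come back about 8 mm later.

play_rows:
  steps:
    - {"ax":0,"ay":0,"az":0,"dx":-2,"dy":0,"dz":0,"claw":0}
    - {"ax":0,"ay":0,"az":0,"dx":0,"dy":0,"dz":0,"claw":0}

```text
time_s: 8.95
tcp_pos: [0.5554, -0.0303, 0.1045]
ee_rot: [[-0.204, -0.979, 0.001], [-0.979, 0.204, 0.001], [-0.001, -0.0, -1.0]]
wrist_force: [0.5, -0.1, -0.5]
gripper_width: 0.001
gripper_force: 0.0
```

play_rows:
  steps:
    - {"ax":0,"ay":0,"az":0,"dx":-1,"dy":0,"dz":0,"claw":0}
    - {"ax":0,"ay":0,"az":0,"dx":0,"dy":0,"dz":0,"claw":0}
    - {"ax":0,"ay":0,"az":0,"dx":0,"dy":0,"dz":0,"claw":0}
    - {"ax":0,"ay":0,"az":0,"dx":0,"dy":0,"dz":0,"claw":0}

```text
time_s: 9.35
tcp_pos: [0.5554, -0.0297, 0.1045]
ee_rot: [[-0.204, -0.979, 0.0], [-0.979, 0.204, 0.0], [-0.0, -0.0, -1.0]]
wrist_force: [-0.2, -0.2, 0.9]
gripper_width: 0.001
gripper_force: 0.0
```

play_rows:
  steps:
    - {"ax":0,"ay":0,"az":0,"dx":10,"dy":0,"dz":0,"claw":0}
    - {"ax":0,"ay":0,"az":0,"dx":10,"dy":0,"dz":0,"claw":0}
    - {"ax":0,"ay":0,"az":0,"dx":0,"dy":0,"dz":-30,"claw":0}
    - {"ax":0,"ay":0,"az":0,"dx":0,"dy":0,"dz":-30,"claw":0}
    - {"ax":0,"ay":0,"az":0,"dx":40,"dy":0,"dz":0,"claw":0}
    - {"ax":0,"ay":0,"az":0,"dx":40,"dy":0,"dz":0,"claw":0}
    - {"ax":0,"ay":0,"az":0,"dx":40,"dy":0,"dz":0,"claw":0}
    - {"ax":0,"ay":0,"az":0,"dx":40,"dy":0,"dz":0,"claw":0}
    - {"ax":0,"ay":0,"az":0,"dx":40,"dy":0,"dz":0,"claw":0}
    - {"ax":0,"ay":0,"az":0,"dx":0,"dy":0,"dz":0,"claw":0}
    - {"ax":0,"ay":0,"az":0,"dx":0,"dy":0,"dz":0,"claw":0}
    - {"ax":0,"ay":0,"az":0,"dx":0,"dy":0,"dz":0,"claw":0}

```text
time_s: 10.55
tcp_pos: [0.5102, -0.2453, 0.1645]
ee_rot: [[-0.204, -0.979, -0.0], [-0.979, 0.204, 0.0], [-0.0, 0.0, -1.0]]
wrist_force: [-0.4, -0.6, 0.0]
gripper_width: 0.002
gripper_force: 0.0
```

Run:
```python
from h import *
look()
for n in("top","scene"):
    c=dict(np.load(n+"1.npz")); P=cloud(c); X,Y,Z=np.moveaxis(P,-1,0)
    g=c["frame"].mean(-1)
    m=((X>.48)&(X<.58)&(Y<-.28)&(Y>-.38)&(Z>.006)).astype(np.uint8)
    q=P[m>0]; print(n,cv2.minEnclosingCircle((q[:,:2]*1000).astype(np.float32)), P[(m>0)&(Z>.019)][:,:2].mean(0))
c=capture("top"); cv2.imwrite("pics/t2.png",cv2.resize(c["frame"][150:330,230:500],None,fx=2.5,fy=2.5))
```

```text
10.55 (np.float64(-76.7), np.float64(-257.9)) 0.1645 Fy -0.7 F [-0.4 -0.6  0. ] lever n 70 x [-88.4 -74.5 -62.3] y [-17.8 -11.7  -3.9]
top ((523.821044921875, -323.9195861816406), 36.44871139526367) [ 0.5287359  -0.33266035]
scene ((519.4173583984375, -328.791259765625), 35.89772033691406) [ 0.53001226 -0.33101833]
```

View pics/t2.png

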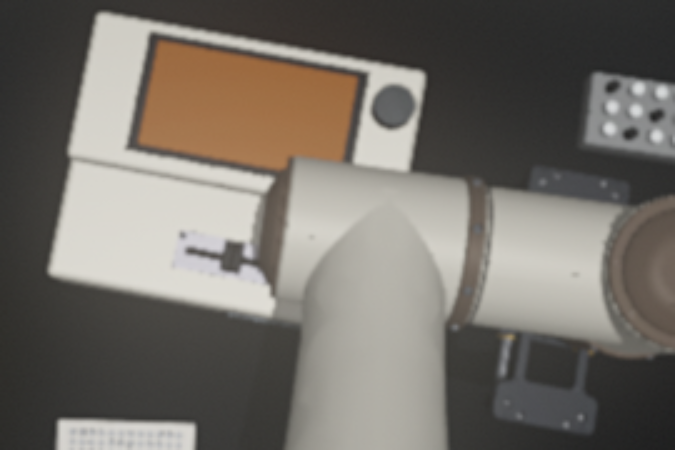

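The lever reads own y -11.7 against -11 expected, so it is in the third detent (seen at about (232,256) in the crop, arm clear of it). Next, the button.

play_rows:
  steps:
    - {"ax":0,"ay":0,"az":0,"dx":40,"dy":-18,"dz":0,"claw":0}
    - {"ax":0,"ay":0,"az":0,"dx":41,"dy":-18,"dz":0,"claw":0}
    - {"ax":0,"ay":0,"az":0,"dx":0,"dy":0,"dz":40,"claw":0}
    - {"ax":0,"ay":0,"az":0,"dx":0,"dy":0,"dz":40,"claw":0}
    - {"ax":0,"ay":0,"az":0,"dx":0,"dy":0,"dz":25,"claw":0}
    - {"ax":0,"ay":0,"az":0,"dx":0,"dy":0,"dz":14,"claw":0}
    - {"ax":0,"ay":0,"az":0,"dx":0,"dy":0,"dz":0,"claw":0}
    - {"ax":0,"ay":0,"az":0,"dx":0,"dy":0,"dz":0,"claw":0}

```text
time_s: 11.45
tcp_pos: [0.5304, -0.3319, 0.0467]
ee_rot: [[-0.203, -0.979, 0.002], [-0.979, 0.203, -0.001], [0.001, -0.002, -1.0]]
wrist_force: [0.4, 0.5, 1.0]
gripper_width: 0.006
gripper_force: 0.0
```

play_rows:
  steps:
    - {"ax":0,"ay":0,"az":0,"dx":0,"dy":0,"dz":4,"claw":0}
    - {"ax":0,"ay":0,"az":0,"dx":0,"dy":0,"dz":4,"claw":0}
    - {"ax":0,"ay":0,"az":0,"dx":0,"dy":0,"dz":4,"claw":0}
    - {"ax":0,"ay":0,"az":0,"dx":0,"dy":0,"dz":0,"claw":0}
    - {"ax":0,"ay":0,"az":0,"dx":0,"dy":0,"dz":0,"claw":0}

```text
time_s: 11.95
tcp_pos: [0.5298, -0.3321, 0.0342]
ee_rot: [[-0.204, -0.979, 0.001], [-0.979, 0.204, -0.001], [0.0, -0.002, -1.0]]
wrist_force: [-0.0, 1.4, 3.3]
gripper_width: 0.007
gripper_force: 1.3
```

play_rows:
  steps:
    - {"ax":0,"ay":0,"az":0,"dx":0,"dy":0,"dz":2,"claw":0}
    - {"ax":0,"ay":0,"az":0,"dx":0,"dy":0,"dz":1,"claw":0}
    - {"ax":0,"ay":0,"az":0,"dx":0,"dy":0,"dz":0,"claw":0}
    - {"ax":0,"ay":0,"az":0,"dx":0,"dy":0,"dz":0,"claw":0}

```text
time_s: 12.35
tcp_pos: [0.5298, -0.3321, 0.031]
ee_rot: [[-0.204, -0.979, 0.001], [-0.979, 0.204, -0.001], [0.0, -0.001, -1.0]]
wrist_force: [1.9, 1.1, 3.7]
gripper_width: 0.002
gripper_force: 2.2
```

play_rows:
  steps:
    - {"ax":0,"ay":0,"az":0,"dx":0,"dy":0,"dz":1,"claw":0}
    - {"ax":0,"ay":0,"az":0,"dx":0,"dy":0,"dz":1,"claw":0}
    - {"ax":0,"ay":0,"az":0,"dx":0,"dy":0,"dz":0,"claw":0}
    - {"ax":0,"ay":0,"az":0,"dx":0,"dy":0,"dz":0,"claw":0}

```text
time_s: 12.75
tcp_pos: [0.5298, -0.3321, 0.0304]
ee_rot: [[-0.203, -0.979, 0.002], [-0.979, 0.203, -0.001], [0.001, -0.002, -1.0]]
wrist_force: [-0.6, 3.2, 11.3]
gripper_width: 0.005
gripper_force: 5.8
```

play_rows:
  steps:
    - {"ax":0,"ay":0,"az":0,"dx":0,"dy":0,"dz":1,"claw":0}
    - {"ax":0,"ay":0,"az":0,"dx":0,"dy":0,"dz":0,"claw":0}
    - {"ax":0,"ay":0,"az":0,"dx":0,"dy":0,"dz":0,"claw":0}

```text
time_s: 13.05
tcp_pos: [0.5298, -0.3321, 0.0302]
ee_rot: [[-0.203, -0.979, 0.002], [-0.979, 0.203, -0.001], [0.001, -0.002, -1.0]]
wrist_force: [-1.8, 4.7, 16.3]
gripper_width: 0.002
gripper_force: 8.0
```

The button is bottomed: z stopped at 0.030 while the force climbed past 8 N. I release and lift clear.

play_rows:
  steps:
    - {"ax":0,"ay":0,"az":0,"dx":0,"dy":0,"dz":-10,"claw":0}
    - {"ax":0,"ay":0,"az":0,"dx":0,"dy":0,"dz":-30,"claw":0}
    - {"ax":0,"ay":0,"az":0,"dx":0,"dy":0,"dz":-40,"claw":0}
    - {"ax":0,"ay":0,"az":0,"dx":0,"dy":0,"dz":-40,"claw":0}
    - {"ax":0,"ay":0,"az":0,"dx":0,"dy":0,"dz":0,"claw":0}
    - {"ax":0,"ay":0,"az":0,"dx":0,"dy":0,"dz":0,"claw":0}
    - {"ax":0,"ay":0,"az":0,"dx":0,"dy":0,"dz":0,"claw":0}
    - {"ax":0,"ay":0,"az":0,"dx":0,"dy":0,"dz":0,"claw":0}

```text
time_s: 13.85
tcp_pos: [0.5279, -0.3316, 0.1455]
ee_rot: [[-0.205, -0.979, -0.004], [-0.979, 0.205, 0.002], [-0.001, 0.004, -1.0]]
wrist_force: [0.2, 0.4, -0.5]
gripper_width: 0.009
gripper_force: 0.0
```

Run:
```python
from h import *
look()
c=capture("scene"); P=cloud(c); X,Y,Z=np.moveaxis(P,-1,0)
q=Z[(abs(X-.53)<.01)&(abs(Y+.332)<.01)]; print("cap z",np.median(q))
print(finish_job())
```

```text
13.85 (np.float64(-41.7), np.float64(-338.8)) 0.1455 Fy 0.43 F [ 0.2  0.4 -0.5] lever n 67 x [-87.5 -73.1 -62.8] y [-18.3 -12.5  -3.7]
cap z 0.5007988395143173
the job is handed in; nothing more can be done
None
```

The job is handed in: the lever sits in its third detent (counted by feel and seen by camera), and the exposure button was pressed to its stop and released; the final camera check of the cap was blocked by the arm, and no verdict came back.

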